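# Fit the sprung paper-roll spindle into its holder

### The job

Pick up the paper roll on its spring-loaded spindle and fit it into the bench holder: set the sprung pin in one end cup, push the spindle endways to compress its spring, swing the fixed pin down in line with the other cup and, with the roll still in hand, ease the spring out until both pins are fully home in their cups; only then let go. Work gently: never press hard on the pins, do not let the spring snap out, and leave the other things on the worktop where they are.

Things in the scene. Friction and masses are not known exactly. Their poses are not given: they have to be found in the camera images.
- spindle: Paper roll on a sprung spindle, one loose piece, about 0.25 kg. Origin on its axis at the roll's middle; y runs along the axis to the sprung pin. Roll 50 mm diameter, 50 mm long, with a square grey end plate 52x52x4 mm at each end (outer faces at y = +-29 mm); it lies on the plates' edges, axis level, 26 mm up. Grip the roll across its diameter. Steel pins stand out at both ends, 170 mm tip to tip.
- fixed_pin: Fixed pin of the spindle, steel, 10 mm diameter, tapered over its last 4 mm to 5 mm. Origin at the centre of its end face, at y = -85 mm of the spindle; y as for the spindle. More than 22 N of contact force damages it.
- sprung_pin: Sprung pin, same shape. Origin at the centre of its end face, at y = +85 mm of the spindle when free; y as for the spindle. It can be pushed in 15.5 mm at most, then stops hard. The spring gives about 3 N at first plus 1 N per mm (7 N at 4 mm, 15 N at 12 mm, 18.5 N at the stop). More than 22 N of contact force damages it.
- collar (a point): End of the short grey collar, 18 mm diameter, out of which the sprung pin comes; on the spindle's axis at y = +54 mm. The fixed pin has no collar. With the sprung pin on its cup's bottom, the fixed pin passes the other cup's mouth only if the spring is pushed in more than 12 mm; seated, 4 mm of push remain and the pins lie up to 2.5 mm below the cup axis.
- holder_base: Bench holder, fixed: dark steel base plate 76x230x10 mm. Origin under its centre on the worktop, y along the plate, z up. On it stands an aluminium yoke: two uprights 36 mm wide and 5 mm thick with round tops 14 mm above the cup axis, each with a grey round cup facing the other one. The cups are alike; the spindle may go in either way round.
- cup_line (a point): Point on the line of the cups, 70 mm above the middle of the plate; y along the cups' axis. Cups 25 mm outside, 15 mm bore, 8 mm deep; mouths 150 mm apart, bottoms 166 mm. The yoke with both cups is clamped up to 14 mm either way along y from this point: NOT measured, find it by touch or sight.
- tape_spare: Bystander: spare roll of surgical tape standing on end, 33 mm diameter, 60 mm high, origin at the centre of its underside.
- needle_packet: Bystander: flat needle packet 30x86x9 mm, origin at the centre of its underside.
- gauze_pad: Bystander: folded gauze pad 37x57x10 mm, origin at the centre of its underside.
There are look-alikes about, which are no part of the job. Of the things shaped like the holder_base, the steel one is meant.

How it is judged (in metres and radians):
On the way, in this order (a step that is already met when the one before it is completed fails the run):
1. the spindle is lifted off the worktop (height (world z) of spindle above 0.055 m), for 0.2 s.
2. the spring is compressed by more than 8 mm with the spindle over the holder (distance between fixed_pin and sprung_pin below 0.162 m and horizontal distance between spindle and holder_base below 0.05 m), for 0.1 s.
3. the spring has been eased out, to less than 7.5 mm of compression, between the cups with the roll still held in the fingers (distance between fixed_pin and sprung_pin between 0.1625 and 0.169 m and contact force between the fingers and spindle above 2 N and z of fixed_pin in the frame of holder_base between 0.06 and 0.08 m and z of sprung_pin in the frame of holder_base between 0.06 and 0.08 m and horizontal distance between spindle and holder_base below 0.025 m), for 0.2 s.
At the end, for the whole second after the job is handed in: Both pins are in their end cups and the spindle rests there: each pin's end within 5 mm of the cup axis sideways and 6 mm in height, the roll's middle within 20 mm of the holder's middle along the plate, the spring eased out to 163 to 168.5 mm from pin end to pin end, and the spindle at rest (x of fixed_pin in the frame of holder_base between -0.005 and 0.005 m and z of fixed_pin in the frame of holder_base between 0.064 and 0.076 m and x of sprung_pin in the frame of holder_base between -0.005 and 0.005 m and z of sprung_pin in the frame of holder_base between 0.064 and 0.076 m and y of spindle in the frame of holder_base between -0.02 and 0.02 m and distance between fixed_pin and sprung_pin between 0.163 and 0.1685 m and linear speed of spindle below 0.02 m/s and angular speed of spindle below 0.3 rad/s); the robot touches nothing.
It fails at once if more than 22 N of contact force on the sprung pin (contact force between sprung_pin and anything else above 22 N).
It fails at once if more than 22 N of contact force on the fixed pin (contact force between fixed_pin and anything else above 22 N).
It fails at once if a bystander is moved more than 20 mm (distance of any of tape_spare, needle_packet, gauze_pad from where it was at the start of the episode above 0.02 m).
It also fails if it takes over 64 s, if anything falls off the work surface, if the arm or the gripper's body presses on something with over 40 N, if the wrist force passes 120 N, or if a joint passes its speed limit or range.

### The arm

A 7-joint arm with a two-finger parallel gripper is mounted at the origin on a cart in front of the work surface, level with it; the furniture and walls round the work are solid. World frame = base frame: x ahead of the robot, y to its left, z up, the work surface at z = 0. Lengths are in mm, angles in rad, forces in N, time in s.
With the tool pointing down it reaches from about 400 to 875 mm from the base axis. Payload 19.3 kg.
Tool frame: the origin (TCP) lies at the very end of the fingers, on their centre line; the grasp point (between the pads) lies 19 mm behind it (grip_point_offset is the z of the grasp point in the tool frame, in mm); z points along the fingers, y is the line along which they close (so a half turn about z gives the same grasp; the last joint's range is limited). The gripper opens to 85 mm and grips with 20 to 120 N. Pads are 22 mm wide; open, the fingers measure 114 mm over their backs; the gripper's body (76 mm by 85 mm) begins 54 mm behind the grasp point. The pads swing forward as they close: fully open they stand 13 mm farther back than shut.
Start: joints at [1.202, 0.521, -0.036, 1.599, 0.021, 1.021, -0.113], TCP at [183.955, -597.307, 231.291] pointing down, gripper open.
Joint ranges: [-2.91, 2.91], [-0.3, 2.13], [-1.5, 1.42], [0.17, 2.43], [-1.26, 4.41], [0.16, 1.93], [-2.52, 2.52]. Speed limits (rad/s): [1.89, 1.89, 2.39, 2.39, 3.01, 3.01, 3.01].

### API

Orientations are given as a 3x3 rotation matrix whose columns are the frame's x, y, z axes.
In Python, from workcell import movep, movel, goto_joints, open_gripper, clamp, wait, inverse_kinematics, read_state, camera, PlanningError, finish_job, grip_point_offset gives the robot as it stands. Calls block until the motion is done:
- movep(position, orientation): joint-space move of the TCP to a pose.
- movel(position, frame=None, max_speed=150, guard=None): straight line of the TCP; frame=None keeps the orientation; max_speed is the mean speed in mm/s. With guard (N) it stops when the force on the tool has changed by that much, and returns True; else False.
- goto_joints(angles): joint-space move.
- open_gripper() and clamp(): open the fingers fully, or close them until they stop; the grip force is fixed at half the most.
- wait(seconds).
- inverse_kinematics(position, orientation): joint angles nearest the present ones, or None.
- read_state(): the state.
- camera(name): name is "side" or "top"; returns a dict with "image" (420x560x3 uint8, blue, green, red), "range_z" (420x560 float32, mm along the optical axis (not along the pixel's ray), 0 where there is no reading), "fx", "fy", "cx", "cy" (pixels), "cam_to_world" (4x4, takes a point from camera to world coordinates). Camera axes: x right, y up, looking along -z (the intrinsics and any distortion apply to the point x, -y, -z); pixel columns grow to the right and rows downward; lengths in mm; the calibration is good to about 2 mm. A picture is of the moment at which its call begins.
A pose or a line that the arm cannot do raises PlanningError and nothing moves.
- finish_job(): hands the job in; it is judged then, once.
The state is a dict: "time": time; "qpos": joint angles; "qvel": joint speeds; "joint_efforts": joint torques, N m; "eef_pos": TCP position; "tool_rot": TCP orientation; "ft_force": force on the tool from outside, world axes, zero at the start; "torque": the same for the moment, N m; "finger_gap": finger opening in mm; "gripper_force": force on a finger pad.
Only numpy, scipy, OpenCV 4.12 (cv2) and the standard library are available. Lean on these libraries where they do the work, as an engineer would, in place of code of your own. Each camera call takes 0.05 s, during which the arm holds its last target. There are 200 camera calls.

## Working session

There is one attempt and no reset: what is moved stays moved. The work goes in short steps, each a Python script; the robot and the scene stay as the last script left them, time stands still between calls to the robot, and variables do not carry over. Pictures are saved under pics/ and viewed, at most 10 in all, crops included, and the job is handed in when it is done.

```bash
ls; mkdir -p pics
python3 - <<'E'
from workcell import *
import cv2,numpy as np
for n in("top","side"):
    c=camera(n); cv2.imwrite(f"pics/{n}0.png",c["image"]); np.savez(f"{n}0.npz",**c)
    print(n,c["fx"],c["fy"],c["cx"],c["cy"],np.round(c["cam_to_world"],3).tolist(),[k for k in c])
s=read_state();print(s); print(grip_point_offset)
E
```

```text
pics
top 469.7272190653625 469.7272190653625 276.8140740480488 206.67927028575497 [[0.027, 0.993, -0.118, 369.191], [-0.999, 0.029, 0.018, -42.755], [0.022, 0.117, 0.993, 1361.068], [0.0, 0.0, 0.0, 1.0]] ['image', 'range_z', 'fx', 'fy', 'cx', 'cy', 'cam_to_world']
side 420.98665855935695 420.98665855935695 279.3772319278888 212.54919818255388 [[-0.998, -0.042, 0.052, 580.11], [0.065, -0.423, 0.904, 915.004], [-0.016, 0.905, 0.425, 508.947], [0.0, 0.0, 0.0, 1.0]] ['image', 'range_z', 'fx', 'fy', 'cx', 'cy', 'cam_to_world']
{'time': 0.1, 'qpos': array([ 1.20181874,  0.5219494 , -0.03635005,  1.59992669,  0.02122771,
        1.02108497, -0.11282138]), 'qvel': array([ 0.001098  , -0.00158552, -0.00071755, -0.00121613,  0.00205009,
        0.00065196,  0.00098124]), 'joint_efforts': array([ 4.67274818e-03, -9.28479838e+01,  1.98403940e+00, -3.70535374e+01,
        1.81723834e-02,  5.28149088e-03,  3.62998804e-06]), 'eef_pos': array([ 183.86043984, -597.04585515,  230.79485901]), 'tool_rot': array([[ 9.55696626e-01,  2.94353233e-01, -3.64477934e-04],
       [ 2.94353448e-01, -9.55696194e-01,  9.12421862e-04],
       [-7.97558493e-05, -9.79283832e-04, -9.99999517e-01]]), 'ft_force': array([-0.38360279,  0.42522408, -0.1368851 ]), 'torque': array([ 0.08531997, -0.00091905,  0.06639648]), 'gripper_force': 0.0, 'finger_gap': 85.29992967208634}
-18.700000000000003
```

View pics/top0.png

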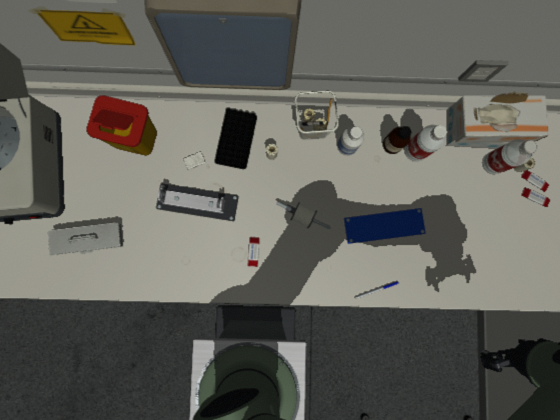

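View pics/side0.png

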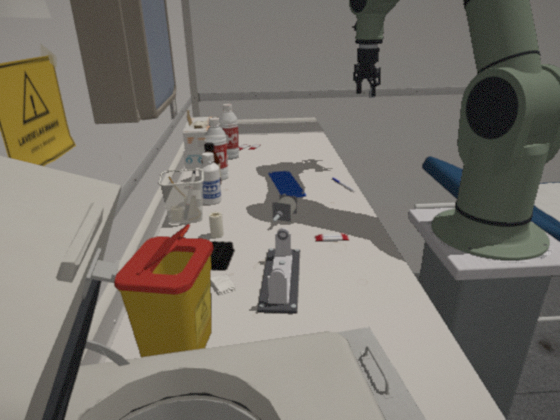

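The top view shows three candidates for the holder. The dark steel plate with the aluminium yoke is at (197,200), a plain blue plate is at (385,225), and a grey lidded tray is at (85,237). The steel one with the yoke fits the description. The spindle is at about (303,213), and the tape roll, needle packet and gauze look-alikes are around it. I'll confirm this in an enlarged crop.

```bash
cat > h.py <<'E'
import numpy as np,cv2
def world(c,u,v,z=None):
    M=c["cam_to_world"]
    d=np.array([(u-c["cx"])/c["fx"],-(v-c["cy"])/c["fy"],-1.])
    r=M[:3,:3]@d;o=M[:3,3]
    if z is None: return o+r*c["range_z"][int(round(v)),int(round(u))]
    return o+r*(z-o[2])/r[2]
def proj(c,p):
    M=c["cam_to_world"];q=M[:3,:3].T@(np.array(p)-M[:3,3])
    return np.array([c["cx"]+c["fx"]*q[0]/-q[2],c["cy"]-c["fy"]*q[1]/-q[2]])
E
python3 - <<'E'
import cv2,numpy as np
t=cv2.imread("pics/top0.png");s=cv2.imread("pics/side0.png")
a=cv2.resize(t[165:265,145:345],None,fx=4,fy=4,interpolation=cv2.INTER_CUBIC)
cv2.imwrite("pics/c1.png",a)
b=cv2.resize(s[160:320,200:360],None,fx=3.7,fy=3.7,interpolation=cv2.INTER_CUBIC)
cv2.imwrite("pics/c2.png",b)
E
```

```text
(no output)
```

View pics/c1.png

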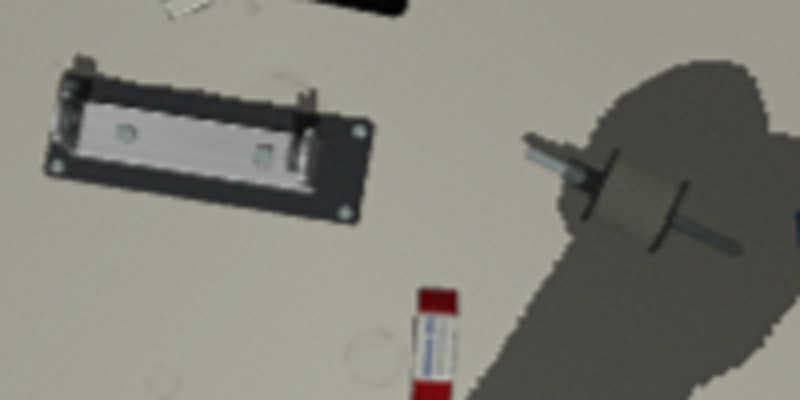

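View pics/c2.png

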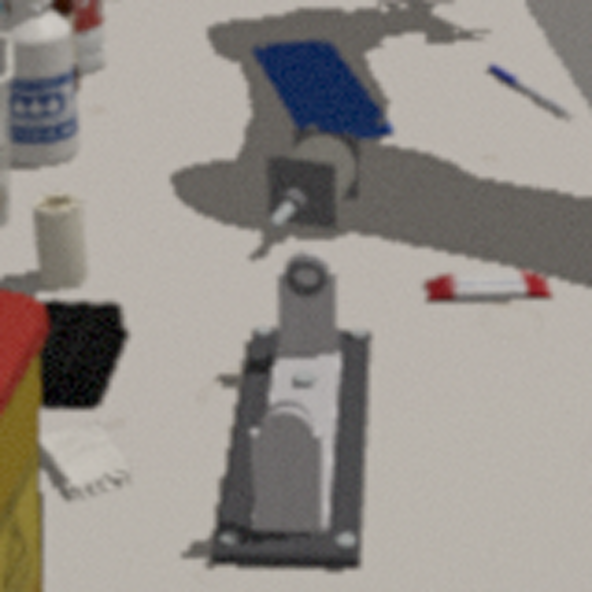

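The crops confirm it: a dark steel plate with an aluminium yoke and two cups (top crop, plate corners about (66,75), (374,122), (357,223), (46,175)). The spindle's collar and sprung pin point left, toward the holder: sprung tip (527,145), fixed tip (742,250). Next I'll turn these into positions.

Run:
```python
import numpy as np,cv2
from h import *
np.set_printoptions(precision=1,suppress=True)
T=np.load("top0.npz");S=np.load("side0.npz")
f=lambda x,y:(145+(x+.5)/4-.5,165+(y+.5)/4-.5)
P=[world(T,*f(*p),10) for p in[(66,75),(374,122),(357,223),(46,175)]]
P=np.array(P);print(P);c=P.mean(0);print("centre",c,[np.linalg.norm(P[i]-P[i-1]) for i in range(4)])
ax=(P[0]+P[3]-P[1]-P[2]);ax=ax[:2]/np.linalg.norm(ax[:2]);print("ax",ax,np.degrees(np.arctan2(ax[1],ax[0])))
nx=np.array([ax[1],-ax[0]])
def cloud(C):
    v,u=np.mgrid[:420,:560];r=C["range_z"]
    d=np.stack([(u-C["cx"])/C["fx"],-(v-C["cy"])/C["fy"],-np.ones_like(r)],-1)*r[...,None]
    p=d@C["cam_to_world"][:3,:3].T+C["cam_to_world"][:3,3];p[r<=0]=np.nan;return p
for n,C in(("top",T),("side",S)):
    p=cloud(C);l=np.stack([(p[...,:2]-c[:2])@nx,(p[...,:2]-c[:2])@ax,p[...,2]],-1)
    m=(abs(l[...,0])<45)&(abs(l[...,1])<125)
    b=l[m&(abs(l[...,2]-10)<4)];print(n,"plate range",np.percentile(b,[1,99],axis=0).tolist())
    q=l[m&(l[...,2]>45)&(l[...,2]<100)]; 
    h,e=np.histogram(q[:,1],np.arange(-120,121,5));print("hist y",[(int(a),int(k)) for a,k in zip(e,h) if k])
    for s in(-1,1):
        k=q[q[:,1]*s>0];print(s,len(k),"min",k.min(0),"max",k.max(0),"med",np.median(k,0))
# spindle
a=world(T,*f(527,145),28);b=world(T,*f(742,250),28);print("tips",a,b,np.linalg.norm(a-b),(a+b)/2)
pl=[world(T,*f(*x),52) for x in[(616,150),(687,182),(652,250),(583,218)]];pl=np.array(pl);print(pl,pl.mean(0),[np.linalg.norm(pl[i]-pl[i-1]) for i in range(4)])
p=cloud(T);m=(np.linalg.norm(p[...,:2]-((a+b)/2)[:2],axis=-1)<90)&(p[...,2]>14)&(p[...,2]<90)
q=p[m];print(len(q),np.percentile(q,[5,50,99],axis=0));r=q[q[:,2]>40];print(r.mean(0),len(r))
(cx,cy),wh,an=cv2.minAreaRect(r[:,:2].astype(np.float32));print(cx,cy,wh,an)
k=q[(q[:,2]<36)];d=k[:,:2]-k[:,:2].mean(0);print("pinfit",cv2.fitLine(k[:,:2].astype(np.float32),cv2.DIST_HUBER,0,.01,.01).ravel(),len(k),np.median(k[:,2]))
```

```text
[[587.4 269.3  10. ]
 [559.7  45.3  10. ]
 [485.9  54.8  10. ]
 [514.2 279.5  10. ]]
centre [536.8 162.2  10. ] [np.float64(73.97565192878092), np.float64(225.676790802997), np.float64(74.40094487005881), np.float64(226.46353574196743)]
ax [0.1 1. ] 82.8910737694762
top plate range [[-37.52376888609117, -110.90913754164147, 6.197274443725457], [37.471199418819594, 114.08913650510456, 13.921724911901112]]
hist y [(-80, 21), (-75, 25), (-70, 16), (-65, 5), (85, 22), (90, 27), (95, 22)]
-1 67 min [-18.3 -76.7  45.8] max [ 17.8 -63.2  87.9] med [ -1.2 -72.4  78.1]
1 71 min [-17.5  85.8  45.2] max [17.4 99.7 86.3] med [-0.6 92.6 77. ]
side plate range [[-38.46067956657471, -103.36606955024416, 6.524507160176893], [36.25036934686972, 118.5011027068338, 13.858584595456538]]
hist y [(-80, 4), (-75, 132), (-70, 43), (-65, 48), (85, 7), (90, 11), (95, 177), (100, 134)]
-1 227 min [-18.2 -77.2  45. ] max [ 15.7 -60.2  84.3] med [ -1.  -70.7  64.6]
1 329 min [-16.9  86.9  45. ] max [ 17.1 103.   84.9] med [-0.2 99.6 64.4]
tips [543.8 -65.8  28. ] [ 472.9 -221.    28. ] 170.64614147129694 [ 508.4 -143.4   28. ]
[[ 539.  -128.    52. ]
 [ 517.8 -178.4   52. ]
 [ 469.3 -154.7   52. ]
 [ 490.3 -105.9   52. ]] [ 504.1 -141.8   52. ] [np.float64(53.437423166141855), np.float64(54.66357057247634), np.float64(54.01786252243696), np.float64(53.13924431074796)]
522 [[ 477.2 -200.2   26.1]
 [ 505.2 -138.9   43.6]
 [ 538.7  -70.5   55.3]]
[ 505.1 -142.    48. ] 308
508.7853088378906 -136.10963439941406 (71.70419311523438, 51.237003326416016) 66.45223236083984
pinfit [   0.4    0.9  504.8 -141.7] 183 30.188651863277073
```

```bash
cat >> h.py <<'E'
AX=np.array([np.cos(np.radians(82.9)),np.sin(np.radians(82.9)),0]);Z=np.array([0,0,1.])
NX=np.array([AX[1],-AX[0],0])
def rot(h,tilt,flip=1):   # h heading (unit, horizontal) of sprung pin; tilt>0: sprung pin down
    t=np.radians(tilt);u=np.cos(t)*h-np.sin(t)*Z;z=-(np.sin(t)*h+np.cos(t)*Z)
    x=u*flip;return np.column_stack([x,np.cross(z,x),z]),u,z
E
python3 - <<'E'
from workcell import *
from h import *
np.set_printoptions(precision=2,suppress=True)
a=np.radians(66.2);hd=np.array([np.cos(a),np.sin(a),0]);C=np.array([505.5,-142,26])
for fl in(1,-1):
    R,u,z=rot(hd,0,fl);print(fl,inverse_kinematics(C+[0,0,100],R),inverse_kinematics(np.array([538,174,60.]),rot(AX,10,fl)[0]))
fl=1
R,u,z=rot(hd,0,fl)
g=21.
movep(C+[0,0,80],R); movel(C+z*g,max_speed=120)
s=read_state();print(s["eef_pos"],s["ft_force"])
clamp();s=read_state();print(s["eef_pos"],s["finger_gap"],s["gripper_force"],s["ft_force"],s["time"])
movel(C+z*g+[0,0,80],max_speed=120);wait(.4)
s=read_state();print(s["eef_pos"],s["finger_gap"],s["ft_force"],s["torque"],s["time"])
for n in("top","side"):
    c=camera(n);cv2.imwrite(f"pics/{n}1.png",c["image"]);np.savez(f"{n}1.npz",**c)
t=cv2.imread("pics/top1.png")
cs=[cv2.resize(cv2.imread(f"pics/{n}1.png")[y:y+100,x:x+100],(400,400),interpolation=cv2.INTER_CUBIC) for n,x,y in(("top",250,160),("side",240,120))]
cv2.imwrite("pics/c3.png",np.hstack(cs))
E
```

```text
1 [ 0.47  0.54 -0.42  1.94  0.32  0.73 -0.55] [-0.12  0.76 -0.55  1.79  0.66  0.91 -1.17]
-1 [-0.52  0.82  1.06  1.99 -0.92  0.93 -2.52] [ 0.26  1.11 -1.28  1.77  1.16  1.4   1.65]
[ 505.84 -142.13    5.55] [-0.54 -0.52  0.46]
[ 505.81 -142.15    5.78] 48.93865083763047 59.71727728843689 [-3.47 -0.   13.13] 3.5833
[ 505.4  -141.93   84.76] 48.632436822137755 [-0.87  0.42 -2.96] [-0.   -0.   -0.02] 4.8
```

Run:
```python
from workcell import *
from h import *
np.set_printoptions(precision=2,suppress=True)
R,u,z=rot(AX,10,1);Y=np.array([536.8,162.2,70])+AX*12-NX*.5
tip=Y+AX*60+Z*50
C=tip-85*u;P=C+21*z
print(P,inverse_kinematics(P,R))
p=read_state()["eef_pos"];movel(p+[0,0,50])
movep(P,R);wait(.3);s=read_state();print(s["eef_pos"],P,s["ft_force"],s["torque"],s["time"])
for n in("top","side"):
    c=camera(n);cv2.imwrite(f"pics/{n}2.png",c["image"]);np.savez(f"{n}2.npz",**c)
    e=s["eef_pos"]-21*z
    print(n,"pred sprung",proj(c,e+85*u),"fixed",proj(c,e-85*u),"centre",proj(c,e))
cs=[cv2.resize(cv2.imread(f"pics/{n}2.png")[y:y+120,x:x+100],(400,480),interpolation=cv2.INTER_CUBIC) for n,x,y in(("top",150,140),("side",240,180))]
cv2.imwrite("pics/c4.png",np.hstack(cs))
```

```text
[534.41 147.02 114.08] [-0.21  0.62 -0.36  1.81  0.45  0.9  -0.95]
[534.65 146.16 114.19] [534.41 147.02 114.08] [ 0.01  0.01 -3.05] [ 0.31 -0.05  0.05] 6.8167
top pred sprung [164.77 192.48] fixed [226.14 200.6 ] centre [195.1  196.49]
side pred sprung [277.44 245.91] fixed [282.03 196.23] centre [279.92 219.05]
```

View pics/c4.png

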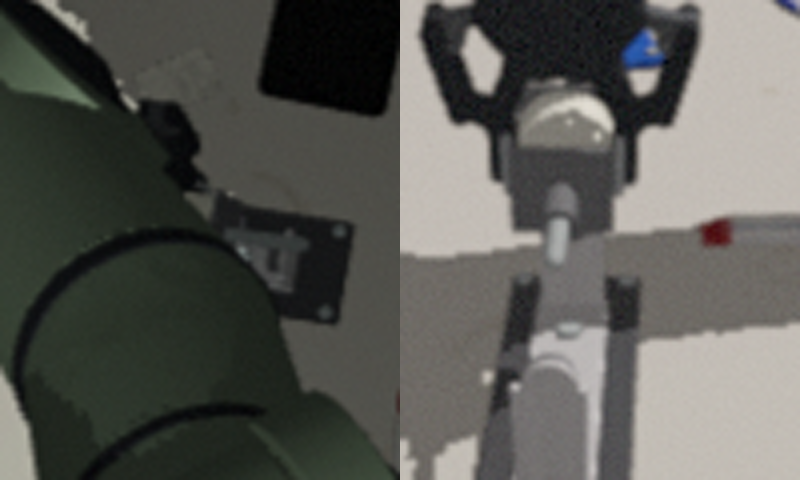

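The side crop shows the sprung pin tip at about (279.3,245.4), against a predicted (277.4,245.9). The near upright is centred at about column 278. I'll measure the pin axis and the upright in the same camera's depth data.

Run:
```python
from h import *
np.set_printoptions(precision=2,suppress=True)
R,u,z=rot(AX,10,1);Y=np.array([536.8,162.2,70])+AX*12-NX*.5
B=np.column_stack([NX,AX,Z])
C=np.load("side2.npz");r=C["range_z"];v,uu=np.mgrid[:420,:560]
d=np.stack([(uu-C["cx"])/C["fx"],-(v-C["cy"])/C["fy"],-np.ones_like(r)],-1)*r[...,None]
p=d@C["cam_to_world"][:3,:3].T+C["cam_to_world"][:3,3];p[r<=0]=np.nan
# pin: spindle frame about the roll centre
e=np.array([534.65,146.16,114.19])-21*z
S=np.column_stack([NX,u,np.cross(NX,u)]);q=(p-e)@S
m=(abs(q[...,0])<14)&(abs(q[...,2])<14)&(q[...,1]>34)&(q[...,1]<92)
k=q[m];print("pin pts",len(k),"max y",np.sort(k[:,1])[-6:])
for lo in range(32,92,6):
    w=k[(k[:,1]>=lo)&(k[:,1]<lo+6)]
    if len(w):print(lo,len(w),"x mid",(w[:,0].min()+w[:,0].max())/2,"w",np.ptp(w[:,0]),"topz",w[:,2].max(), "minz",w[:,2].min())
l=(p-Y)@B
for s in(-1,1):
  m=(abs(l[...,0])<25)&(abs(l[...,1]-s*85)<14)&(l[...,2]>-25)&(l[...,2]<25)
  w=l[m]; print("upright",s,len(w))
  for a in range(-20,16,6):
    k=w[(w[:,2]>=a)&(w[:,2]<a+6)]
    if len(k):print("  z",a,len(k),(k[:,0].min()+k[:,0].max())/2,np.ptp(k[:,0]),"y",k[:,1].min(),k[:,1].max())
  if len(w):print("top z",w[:,2].max())
# plate end plane of the roll
m=(abs(q[...,0])<22)&(abs(q[...,2])<22)&(abs(q[...,1]-29)<6);k=q[m];print("plate face y med",np.median(k[:,1]),len(k),"x",np.percentile(q[(abs(q[...,1]-29)<4)&(abs(q[...,0])<34)&(abs(q[...,2])<20)][:,0],[2,98]),"z",np.percentile(k[:,2],[1,99]))
A=np.c_[k[:,0],k[:,2],np.ones(len(k))];print("face slope",np.linalg.lstsq(A,k[:,1],rcond=None)[0])
```

```text
pin pts 148 max y [83.69 83.71 84.1  85.47 86.08 87.27]
32 9 x mid -2.276574319217524 w 15.517896456546914 topz 9.723647874158381 minz 1.059180837037172
38 17 x mid -1.4859696957122415 w 17.552558146701323 topz 9.626452402750113 minz 0.26602905282078004
44 18 x mid -1.6368688821334496 w 17.377090694836212 topz 10.571657265046298 minz -0.7893636150414707
50 41 x mid -1.1803159838112944 w 15.479174373018367 topz 9.816627500754386 minz -5.324367205969957
56 9 x mid -1.5093650195133745 w 7.6674769690084865 topz 5.326887266198925 minz 1.2208485708819812
62 12 x mid -1.8273643551727392 w 7.825857506822107 topz 6.390220407871902 minz 2.19537263053745
68 13 x mid -1.1637250534510657 w 9.756198771855512 topz 6.1790579193512185 minz -1.160426310297378
74 9 x mid -1.6629595734548004 w 9.394638655351372 topz 5.33211517689716 minz -0.40533462911434315
80 18 x mid -0.8826850757743423 w 7.579658895872753 topz 6.6543434649095365 minz -4.435329895372566
86 2 x mid -3.055102354804675 w 0.15564396593224883 topz 4.116643451665083 minz 0.7280010648024711
upright -1 62
  z -20 21 -0.8367025022998398 33.59
[... 212 characters left out ...]
.49799784965084
top z -6.605967241252586
upright 1 328
  z -20 48 0.6093190787288592 33.93222951441307 y 85.24463949644218 91.29722419187166
  z -14 51 0.43620313500839636 33.65931694818268 y 84.98521580577417 90.16417910138385
  z -8 50 0.3549975117944708 33.44365263048171 y 84.98166936710882 89.64614189665615
  z -2 50 0.30330441917183215 33.45208438812736 y 84.49286112081526 90.13136520995772
  z 4 44 -0.6941057169722944 24.035131313693796 y 74.39299243499963 91.38238919738328
  z 10 41 0.06323939000075551 18.527487070731567 y 75.5304416562133 89.41347709058701
top z 14.539930904744779
plate face y med 28.8995008599323 315 x [-27.31  23.61] z [-21.54  21.7 ]
face slope [-0.    0.01 28.96]
```

```bash
cat >> h.py <<'E'
Y0=np.array([536.8,162.2,70])+AX*12-NX*.5+NX*1.3
E
python3 - <<'E'
from workcell import *
from h import *
np.set_printoptions(precision=2,suppress=True)
R,u,z=rot(AX,10,1)
T=lambda y,h:Y0+AX*y+Z*h-85*u+21*z
B=np.column_stack([NX,AX,Z])
def rep(n):
    s=read_state();t=s["eef_pos"]-21*z+85*u-Y0;print(n,"tip",t@B,"F",s["ft_force"]@B,s["torque"]@B,s["time"]);return s
h=23*np.tan(np.radians(10))
movel(T(60,h+20),max_speed=80);movel(T(60,h),max_speed=40);wait(.3);s=rep("pre");print(s["finger_gap"])
g=movel(T(60,h)+u*27,max_speed=10,guard=2.0);rep(g);wait(.2);rep("hold")
E
```

```text
pre tip [ 0.08 60.04  4.2 ] F [-0.24 -0.08 -3.06] [ 0.25  0.03 -0.05] 8.3417
48.30242682529395
True tip [-0.31 82.94 -0.55] F [ 0.17 -1.17 -3.68] [ 0.25 -0.02 -0.  ] 10.4167
hold tip [-0.62 82.88 -0.9 ] F [-0.14  1.02 -3.04] [ 0.26  0.03 -0.02] 10.6167
```

Run:
```python
from workcell import *
from h import *
np.set_printoptions(precision=2,suppress=True)
R,u,z=rot(AX,10,1)
T=lambda y,h:Y0+AX*y+Z*h-85*u+21*z
B=np.column_stack([NX,AX,Z])
for d in (1,2.5,4,6,8):
    movel(T(83,0)+u*d,max_speed=10,guard=16);wait(.15);s=read_state();t=s["eef_pos"]-21*z+85*u-Y0
    print(d,"tip",t@B,"F",s["ft_force"]@B,"axial",(s["ft_force"]-[0,0,-3])@u,s["torque"]@B,s["time"],s["finger_gap"])
    if (s["ft_force"]-[0,0,-3])@u<-13: break
```

```text
1 tip [-0.17 83.64 -0.29] F [-2.37 -4.41 -3.9 ] axial -4.184942462593049 [-0.53  0.39  0.1 ] 11.05 48.21652295998466
2.5 tip [-0.1 85.2 -0.5] F [-1.53 -3.96 -4.02] axial -3.7207741197961277 [-0.73  0.49  0.16] 11.5 48.46679157238029
4 tip [-0.1  86.43 -0.8 ] F [-2.57 -7.47 -3.95] axial -7.186972374807421 [-1.    0.47  0.04] 11.95 48.36926267920836
6 tip [-0.11 88.03 -1.14] F [-3.33 -6.81 -2.85] axial -6.733942429851249 [-1.25  0.47  0.1 ] 12.45 48.344119473953924
8 tip [-0.14 89.7  -1.52] F [-2.53 -9.27 -2.7 ] axial -9.179256197943234 [-1.59  0.53  0.13] 12.95 48.4866730631754
```

Run:
```python
from workcell import *
from h import *
np.set_printoptions(precision=2,suppress=True)
R,u,z=rot(AX,10,1)
T=lambda y,h:Y0+AX*y+Z*h-85*u+21*z-NX*.4
B=np.column_stack([NX,AX,Z])
for d in (10.5,12.5,14,15,15.5):
    movel(T(83,0)+u*d,max_speed=8,guard=10);wait(.2);s=read_state();t=s["eef_pos"]-21*z+85*u-Y0
    a=np.mean([(wait(.03),(read_state()["ft_force"]-[0,0,-3])@u)[1] for _ in range(5)])
    print(d,"tip",t@B,"F",s["ft_force"]@B,"axial",a,s["torque"]@B,s["time"],s["finger_gap"])
    if a<-16 or t@AX>96.2: break
c=camera("side");np.savez("side3.npz",**c);cv2.imwrite("pics/c5.png",cv2.resize(c["image"][150:290,210:350],None,fx=4,fy=4,interpolation=cv2.INTER_CUBIC))
```

```text
10.5 tip [-0.26 91.7  -1.9 ] F [ -1.2  -11.1   -1.87] axial -11.324215916381442 [-1.98  0.19  0.09] 13.6167 48.293432917063136
12.5 tip [-0.26 93.34 -2.24] F [ -1.29 -12.17  -0.67] axial -12.732234487782526 [-2.3   0.16  0.03] 14.3833 48.8533083599831
14 tip [-0.28 94.58 -2.53] F [ -1.89 -14.15  -1.47] axial -14.447505516455347 [-2.5   0.24 -0.02] 15.0917 48.43308127535728
15 tip [-0.29 95.43 -2.7 ] F [ -1.47 -14.56  -0.62] axial -14.651960715565597 [-2.67  0.26  0.08] 15.7333 48.370903378433006
15.5 tip [-0.31 95.81 -2.79] F [ -0.58 -14.97  -1.81] axial -14.59107631559355 [-2.75  0.31  0.08] 16.35 48.81632452356918
```

View pics/c5.png

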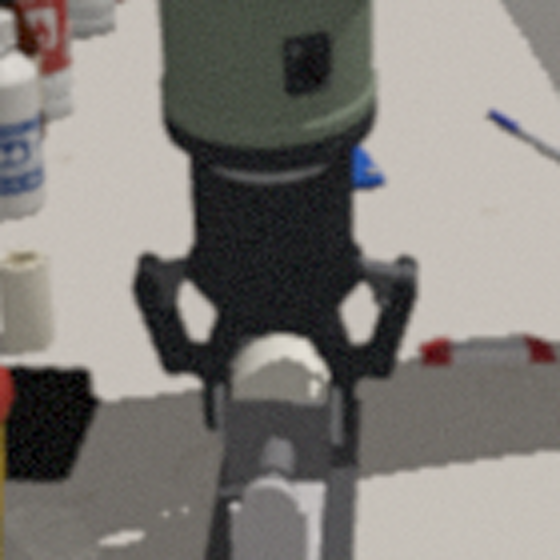

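The side view shows the pin entered behind the near upright, with the roll level in the fingers. I'll check in the depth data whether the roll slipped in the grip.

Run:
```python
from h import *
from workcell import read_state
np.set_printoptions(precision=2,suppress=True)
R,u,z=rot(AX,10,1)
C=np.load("side3.npz");r=C["range_z"];v,uu=np.mgrid[:420,:560]
d=np.stack([(uu-C["cx"])/C["fx"],-(v-C["cy"])/C["fy"],-np.ones_like(r)],-1)*r[...,None]
p=d@C["cam_to_world"][:3,:3].T+C["cam_to_world"][:3,3];p[r<=0]=np.nan
s=read_state();R=s["tool_rot"];print("R err",rot(AX,10,1)[0].T@R)
S=np.column_stack([R[:,0],-R[:,1],-R[:,2]]) # x=u
e=s["eef_pos"]-21*R[:,2];q=(p-e)@S
m=(abs(q[...,1])<22)&(abs(q[...,2])<24)&(abs(q[...,0]-29)<7);k=q[m]
print(len(k),np.median(k[:,0]),np.percentile(k,[2,98],axis=0));print(np.linalg.lstsq(np.c_[k[:,1:],np.ones(len(k))],k[:,0],rcond=None)[0])
```

```text
R err [[ 1. -0. -0.]
 [ 0.  1. -0.]
 [ 0.  0.  1.]]
335 28.62918638339395 [[ 26.36 -21.19 -22.33]
 [ 34.05  21.38  23.55]]
[ 0.01  0.   28.78]
```

```bash
cat >> h.py <<'E'
B=np.column_stack([NX,AX,Z])
def tcp(tilt,c):   # sprung tip on its cup's bottom, spring pushed in by c (commanded)
    R,u,z=rot(AX,tilt);return Y0-NX*.4+AX*83-Z*.3-(85-c)*u+21*z,R
def status(n,tilt,read_state,wait):
    R,u,z=rot(AX,tilt);F=[]
    for _ in range(5): s=read_state();F.append(s["ft_force"]-[0,0,-3]);wait(.02)
    F=np.mean(F,0);t=s["eef_pos"]-21*s["tool_rot"][:,2]
    ax=s["tool_rot"][:,0]
    print(n,"c",((t+85*ax-Y0)@B)[1]-83,"fixed tip",(t-85*ax-Y0)@B,"F",F@B,"axial",F@u,"M",s["torque"]@B,round(s["time"],1));return F
E
python3 - <<'E'
from workcell import *
from h import *
np.set_printoptions(precision=2,suppress=True)
p,R=tcp(10,16.8);movel(p,R,max_speed=8,guard=8);wait(.2);status("push",10,read_state,wait)
for t in(8.5,7,6):
    p,R=tcp(t,16.8);g=movel(p,R,max_speed=25,guard=7);wait(.15);F=status((t,g),t,read_state,wait)
    if g: break
E
```

```text
push c 13.934090984410503 fixed tip [ -0.39 -70.36  26.53] F [ -1.48 -16.45   3.16] axial -16.74492552140593 M [-2.92  0.33  0.06] 17.2
(8.5, False) c 13.893934070669985 fixed tip [ -0.4  -71.13  22.55] F [ -1.19 -15.81   3.12] axial -16.098084778038434 M [-2.99  0.3   0.06] 17.6
(7, False) c 13.924092678371082 fixed tip [ -0.39 -71.72  18.53] F [ -1.42 -16.08   2.84] axial -16.30292214828335 M [-3.1   0.29  0.09] 18.1
(6, False) c 13.929791780340935 fixed tip [ -0.44 -72.06  15.82] F [ -1.66 -16.26   2.41] axial -16.427911311525865 M [-3.09  0.3   0.05] 18.6
```

Run:
```python
from workcell import *
from h import *
np.set_printoptions(precision=2,suppress=True)
for t in(4.5,3,1.5,0):
    p,R=tcp(t,16.6);g=movel(p,R,max_speed=20,guard=5);wait(.15);F=status((t,g),t,read_state,wait)
    if g: break
for n in("side",):
    c=camera(n);np.savez("side4.npz",**c)
c=camera("top");cv2.imwrite("pics/top4.png",c["image"])
```

```text
(4.5, False) c 13.829330500202403 fixed tip [ -0.43 -72.59  11.8 ] F [ -1.3  -16.12   1.58] axial -16.196535563345943 M [-3.16  0.23  0.08] 19.1
(3, False) c 13.836604178723903 fixed tip [ -0.45 -72.89   7.75] F [ -1.03 -16.1    1.55] axial -16.16096785558252 M [-3.21  0.19  0.1 ] 19.6
(1.5, False) c 13.837944600546678 fixed tip [ -0.42 -73.08   3.69] F [ -1.19 -16.09   0.88] axial -16.110814230856054 M [-3.17  0.27  0.11] 20.1
(0, False) c 13.789319601117839 fixed tip [ -0.47 -73.21  -0.39] F [ -1.38 -16.05   0.95] axial -16.046567630354048 M [-3.29  0.21  0.08] 20.5
```

Run:
```python
from workcell import *
from h import *
np.set_printoptions(precision=2,suppress=True)
for c in(13,10.5,8.5,7,6,5,4.2,3.6):
    p,R=tcp(0,c);movel(p,R,max_speed=8);wait(.15);F=status(c,0,read_state,wait)
    if F@AX>-2.5: break
```

```text
13 c 10.838207798291606 fixed tip [ -0.41 -76.16  -0.36] F [ -1.11 -13.69  -0.12] axial -13.685299599182514 M [-2.67  0.16  0.03] 21.5
10.5 c 8.718559018109445 fixed tip [ -0.37 -78.28  -0.32] F [ -0.66 -11.3   -0.48] axial -11.301100108549353 M [-2.33  0.15 -0.04] 22.2
8.5 c 7.090531369509435 fixed tip [ -0.35 -79.91  -0.32] F [-0.41 -9.75 -0.47] axial -9.74882399218172 M [-1.96  0.18  0.02] 22.8
7 c 5.866341646680809 fixed tip [ -0.35 -81.13  -0.31] F [-0.82 -8.58 -0.44] axial -8.582533036515487 M [-1.78  0.17  0.03] 23.4
6 c 5.034176875871694 fixed tip [ -0.31 -81.97  -0.27] F [-0.67 -8.01 -1.13] axial -8.014299016795931 M [-1.66  0.15  0.04] 23.9
5 c 4.189864787460223 fixed tip [ -0.29 -82.81  -0.29] F [-0.93 -6.71 -0.55] axial -6.714163143837651 M [-1.45  0.15  0.06] 24.4
4.2 c 4.020488702287494 fixed tip [ -0.3  -82.98  -0.33] F [ 1.13 -5.05 -2.77] axial -5.051252062165213 M [-1.02 -0.16 -0.02] 24.9
3.6 c 3.874251259867009 fixed tip [ -0.28 -83.13  -0.27] F [ 1.71 -0.69 -5.46] axial -0.6887325029947566 M [-0.06 -0.49 -0.02] 25.4
```

Run:
```python
from workcell import *
from h import *
np.set_printoptions(precision=2,suppress=True)
p=read_state()["eef_pos"];p,R=tcp(0,3.6)
g=movel(p-Z*2.6,R,max_speed=5,guard=5);wait(.3);status(g,0,read_state,wait)
open_gripper();wait(.3);status("open",0,read_state,wait);s=read_state();print(s["finger_gap"])
movel(s["eef_pos"]+Z*110,max_speed=80)
goto_joints([1.0,.521,-.036,1.599,.021,1.021,-.113]);wait(.3)
ims=[]
for n,x,y in(("top",150,160),("side",230,200)):
    c=camera(n);np.savez(n+"5.npz",**c);ims.append(cv2.resize(c["image"][y:y+100,x:x+100],(400,400),interpolation=cv2.INTER_CUBIC))
cv2.imwrite("pics/c6.png",np.hstack(ims));print(read_state()["time"])
```

```text
True c 3.7054105227430227 fixed tip [ -0.41 -83.29  -1.08] F [3.04 4.13 8.27] axial 4.12943755732447 M [ 0.76 -0.62  0.13] 26.0
open c 3.156565897525425 fixed tip [ -0.73 -83.84  -1.24] F [ 0.28 -0.26  3.06] axial -0.25782594874993764 M [-0.02 -0.04 -0.03] 26.8
85.55843192199765
31.45
```

View pics/c6.png

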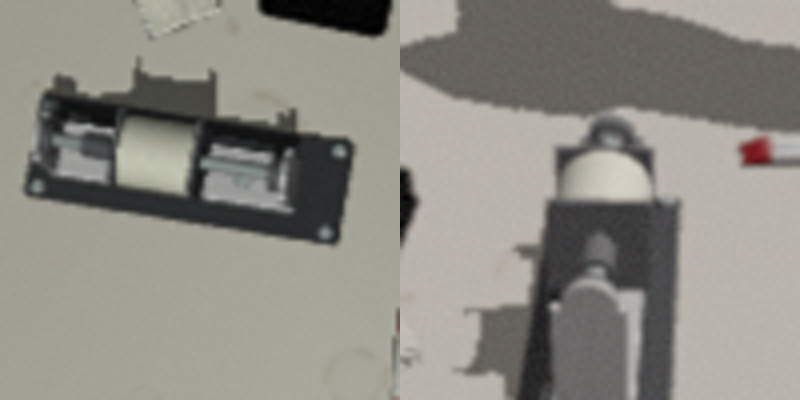

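The roll sits level between the cups. In the top crop it is at (158,152), with the pins running into both cups at (45,135) and (285,175), and the gripper is clear. I'm handing in.

```bash
python3 -c "
from workcell import *
print(finish_job())"
```

```text
the job is handed in; nothing more can be done
None
```

The job is handed in: the spindle sits in the steel holder with both pins home in their cups, the spring eased out to about 4 mm of push, and the gripper clear; no verdict came back.

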